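Make up two take-home medicine kits in a veterinary pharmacy

TASK

Make up the two take-home kits from the stock on the counter, one item to a compartment, all standing upright flat on the tray floor. The three-compartment tray gets the large tablet bottle in the middle and the ointment jar and the white standing carton in the compartments at either side of it; the two-compartment tray gets the small tablet bottle and the dropper bottle. Leave the flat brown box, the tape roll and the steel bowl where they are.

Things in the scene. Friction and masses are not known exactly. Their poses are not given: they have to be found in the camera images.
- large_bottle_mid (a point): large tablet bottle: white plastic with white cap and paper label, standing upright on the counter, 46 mm diameter (up to 50 mm above its foot; then a cap 41 mm wide), 76 mm high, about 0.12 kg; point on its axis half-way up (38 mm above its foot), z up along the bottle
- small_bottle_mid (a point): small tablet bottle: white plastic with white cap and paper label, the same shape as the large one but 34 mm diameter (up to 36 mm above its foot; then a cap 30 mm wide), 55 mm high, about 0.05 kg; standing; point on its axis half-way up (27.5 mm above its foot), z up
- jar_mid (a point): squat ointment jar: white with a bare grey metal screw lid, 52 mm diameter (lid 54 mm, from 34 mm above its foot up), 52 mm high, about 0.09 kg; standing; point on its axis half-way up (26 mm above its foot), z up
- dropper_mid (a point): slim dropper bottle: brown glass body 30 mm diameter and 46 mm high, with a narrow black pointed cap above it, 76 mm high in all, about 0.04 kg; standing; point on its axis half-way up (38 mm above its foot), z up
- carton_mid (a point): white carton standing on end, 56 x 32 x 68 mm high (x, y, z of this point's frame), with a pale paper band, about 0.06 kg; point at its centre (34 mm above its foot)
- tray3: steel kit tray, fixed to the counter, with three equal compartments in a row along its x axis; outside 237 x 90 x 12 mm (x, y, z), origin at the centre of its underside; floor 3 mm thick, outer walls 3 mm thick, rim and dividing walls 12 mm above the counter (9 mm above the tray floor); each compartment about 75 mm along x and 84 mm along y; compartment centres at x = -78, 0 and +78 mm, y = 0
- tray2: steel kit tray, fixed to the counter, with two equal compartments in a row along its x axis; outside 159 x 90 x 12 mm (x, y, z), origin at the centre of its underside; floor 3 mm thick, outer walls 3 mm thick, rim and dividing walls 12 mm above the counter (9 mm above the tray floor); each compartment about 75 mm along x and 84 mm along y; compartment centres at x = -39 and +39 mm, y = 0
- flat_box: brown cardboard box lying flat among the stock, 84 x 54 x 30 mm (x, y, z), loose, not wanted: leave it where it is; origin at the centre of its underside
- tape_roll: roll of white tape lying flat, 80 mm outside and 54 mm inside diameter, 24 mm high, loose, not wanted: leave it where it is; origin at the centre of its underside
- steel_bowl: small steel bowl, 84 mm across the rim, 34 mm high, loose, not wanted: leave it where it is; origin at the centre of its underside
Not all that is in view belongs to the job. Leave any blue look-alike of the part that bears carton_mid alone. Leave any purple look-alike of the part that bears jar_mid alone.

How it is judged:
At the end, for the whole second after the job is handed in: Large bottle in the middle of the three-part tray, jar and carton in its ends (either way); small bottle and dropper bottle in one half each of the two-part tray. All at rest, released, foot within 5 mm of the tray floor's height, leaning under 0.1 rad (y of large_bottle_mid in the frame of tray3 between -0.043 and 0.043 m and z of large_bottle_mid in the frame of tray3 between 0.036 and 0.046 m and angle between each of large_bottle_mid, jar_mid, carton_mid, small_bottle_mid, dropper_mid's own z axis and vertical below 0.1 rad and linear speed of each of large_bottle, jar, carton, small_bottle, dropper below 0.02 m/s and angular speed of each of large_bottle, jar, carton, small_bottle, dropper below 0.2 rad/s and y of jar_mid in the frame of tray3 between -0.043 and 0.043 m and z of jar_mid in the frame of tray3 between 0.024 and 0.034 m and y of carton_mid in the frame of tray3 between -0.043 and 0.043 m and z of carton_mid in the frame of tray3 between 0.032 and 0.042 m and y of small_bottle_mid in the frame of tray2 between -0.043 and 0.043 m and z of small_bottle_mid in the frame of tray2 between 0.0255 and 0.0355 m and y of dropper_mid in the frame of tray2 between -0.043 and 0.043 m and z of dropper_mid in the frame of tray2 between 0.036 and 0.046 m and x of large_bottle_mid in the frame of tray3 between -0.039 and 0.039 m and ((x of jar_mid in the frame of tray3 between 0.039 and 0.117 m and x of carton_mid in the frame of tray3 between -0.117 and -0.039 m) or (x of carton_mid in the frame of tray3 between 0.039 and 0.117 m and x of jar_mid in the frame of tray3 between -0.117 and -0.039 m)) and ((x of small_bottle_mid in the frame of tray2 between 0 and 0.078 m and x of dropper_mid in the frame of tray2 between -0.078 and 0 m) or (x of dropper_mid in the frame of tray2 between 0 and 0.078 m and x of small_bottle_mid in the frame of tray2 between -0.078 and 0 m))); the robot touches nothing.
It fails at once if the flat box, the tape roll or the steel bowl is moved by more than 20 mm (distance of any of flat_box, tape_roll, steel_bowl from where it was at the start of the episode above 0.02 m).
It also fails if it takes over 134 s, if anything falls off the work surface, if the arm or the gripper's body presses on something with over 40 N, if the wrist force passes 120 N, or if a joint passes its speed limit or range.

ROBOT

A 7-joint arm with a two-finger parallel gripper is mounted at the origin on the work surface. World frame = base frame: x ahead of the robot, y to its left, z up, the work surface at z = 0. Lengths are in m, angles in rad, forces in N, time in s.
With the tool pointing down it reaches from about 0.4 to 0.925 m from the base axis. Payload 5.6 kg.
Tool frame: the origin (TCP) lies between the finger pads; the fingertips stand 8 mm ahead of it and the grasp point (between the pads) lies 11 mm behind it (ctrl.tips_ahead is the distance from the TCP to the fingertips, in m); z points along the fingers, y is the line along which they close (so a half turn about z gives the same grasp; the last joint's range is limited). The gripper opens to 85 mm and grips with 20 to 120 N. Pads are 22 mm wide; open, the fingers measure 114 mm over their backs; the gripper's body (76 mm by 85 mm) begins 54 mm behind the grasp point. The pads swing forward as they close: fully open they stand 13 mm farther back than shut.
Start: joints at [-1.198, 0.468, -0.012, 1.603, 0.006, 1.071, -0.056], TCP at [0.263, 0.595, 0.239] pointing down, gripper open.
Joint ranges: [-2.53, 2.53], [-0.31, 2.02], [-1.57, 1.55], [0.28, 2.44], [-1.29, 4.43], [0.15, 1.84], [-2.92, 2.92]. Speed limits (rad/s): [2.57, 2.57, 3.14, 3.14, 3.14, 3.14, 3.14].

INTERFACE

Orientations are given as a unit quaternion [w, x, y, z].
In Python, from plant import observe, viewer, sign_off, spotter, ctrl gives the robot as it stands. The module is installed in compiled form; this text tells all that it offers.
- The arm moves only by the shell command python3 -m crank 'ROWS'. ROWS is a JSON object of lists of equal length, an entry for each row: "xyz": the shift along the tool's x, y, z in m, a list of three; "spin": the turn about the tool's z in degrees; "gripper": the finger opening in m, from 0 to 0.0854. A call has 1 to 12 rows; each row is the pose to reach, as a shift and turn from the pose commanded when the call began, along the tool's axes at that moment; what a row does not reach only later rows make up. A row lasts 1/10 s, in which the tool goes at most 50 mm and 8.59 degrees, less where a joint would pass 70% of its speed; a pose out of reach is approached as far as the arm can. A call with a gripper value outside its range is refused whole. The fingers move at their own pace and stop on an object; the grip force is fixed at half the most. Time passes only in rows, so rows that repeat a pose let the fingers close. It gives the time, the measured TCP pose, the force, the opening and the grip force at its end, in the units of the state.
- observe(): the state, without advancing time (a new reading comes with each control period).
- viewer.get_image(name): name is "scene" or "top" or "wrist"; returns the picture (420x560x3 uint8, red, green, blue); there is no depth.
- viewer.camera_info(name): a dict with "fx", "fy", "cx", "cy" (pixels), "view" (4x4, takes a point from world to camera coordinates); the wrist camera has in their place "T_tool_cam" (4x4, takes a point from camera to tool coordinates, whose origin is the TCP and whose axes are the flange's). Camera axes: x right, y up, looking along -z (the intrinsics and any distortion apply to the point x, -y, -z); pixel columns grow to the right and rows downward; lengths in m; the calibration is good to about 2 mm. The wrist camera is an equidistant fisheye: a pixel r from the principal point sees the ray r / f radians off the axis. A picture is of the moment at which its call begins: read the wrist's pose just before it. camera_info takes no time and is no camera call.
- sign_off(): hands the job in; it is judged then, once.
Trained networks look in the newest picture that a camera, given by its name, has taken for a name from the list of things; names that differ only in an ending like _2 or _b are one class to them, and where a whole thing is asked for, a point or a joint stands for the part that bears it (a point fixed in the world has none). Each returns a list of dicts, best first, with "conf" (0 to 1); they miss things now and then, are a little off and sometimes report something else, mostly with a low value. They report only what shows in the picture. A call takes as long as a camera call. They do not tell look-alikes from the thing itself.
- spotter.find_in(query, camera): "location" ([x, y, z] in m, in the coordinates of the camera as it stood for that picture, good to about 4 mm: the middle of the surface that is visible of it).
- spotter.mark_of(query, camera): "location" ([x, y, z] in m, in the coordinates of the camera as it stood for that picture, good to about 4 mm: a listed point, or the origin of a listed thing).
The state is a dict: "time_s": time; "q": joint angles; "joint_velocities": joint speeds; "effort": joint torques, N m; "ee_pos": TCP position; "ee_rot": TCP orientation; "ft_force": force on the tool from outside, world axes, zero at the start; "moment": the same for the moment, N m; "gripper_width": opening from 0.0 (shut) to 1.0 (fully open); "finger_force": force on a finger pad.
Only numpy, scipy, OpenCV 4.12 (cv2) and the standard library are available. Lean on these libraries where they do the work, as an engineer would, in place of code of your own. Each camera call takes 0.05 s, during which the arm holds its last target. There are 200 camera calls.

## Working session

There is one attempt and no reset: what is moved stays moved. The work goes in short steps, Python scripts to look and compute and a shell command to move; the robot and the scene stay as the last step left them, time stands still between calls to the robot, and variables do not carry over. Pictures are saved under pics/ and viewed, at most 14 in all, crops included, and the job is handed in when it is done.

```bash
mkdir -p pics; cat > h.py <<'E'
import numpy as np, cv2
from plant import observe, viewer, sign_off, spotter, ctrl
from scipy.spatial.transform import Rotation as R
def tool():
    s=observe(); q=s['ee_rot']; T=np.eye(4); T[:3,:3]=R.from_quat([q[1],q[2],q[3],q[0]]).as_matrix(); T[:3,3]=s['ee_pos']; return T
def c2w(name,T=None):
    i=viewer.camera_info(name)
    return (tool() if T is None else T)@np.array(i['T_tool_cam']) if 'T_tool_cam' in i else np.linalg.inv(np.array(i['view']))
def w(p,M): return (M@np.r_[p,1])[:3]
def px(name,p,M):
    i=viewer.camera_info(name); c=(np.linalg.inv(M)@np.r_[p,1])[:3]; d=np.array([c[0],-c[1],-c[2]])
    if name=='wrist':
        r=np.hypot(d[0],d[1]); th=np.arctan2(r,d[2]); u=d[:2]/max(r,1e-9)*th
    else: u=d[:2]/d[2]
    return np.array([i['cx']+i['fx']*u[0], i['cy']+i['fy']*u[1]])
def snap(name,f):
    im=viewer.get_image(name); cv2.imwrite('pics/'+f,cv2.cvtColor(im,cv2.COLOR_RGB2BGR)); return im
def shift(p):  # world point -> shift in tool axes
    T=tool(); return T[:3,:3].T@(np.array(p)-T[:3,3])
E
python3 - <<'E'
from h import *
np.set_printoptions(precision=3,suppress=True)
a=snap('top','top.png'); b=snap('scene','scene.png')
for cam in ['top']:
    M=c2w(cam)
    for n in ['large_bottle_mid','small_bottle_mid','jar_mid','dropper_mid','carton_mid','tray3','tray2','flat_box','tape_roll','steel_bowl']:
        for d in spotter.mark_of(n,cam):
            p=w(d['location'],M); print(cam,n,round(d['conf'],2),p,px(cam,p,M).round())
s=observe(); print(s['time_s'],tool(),ctrl.tips_ahead); print(viewer.camera_info('wrist'))
E
```

```text
top large_bottle_mid 0.78 [ 0.427 -0.135  0.034] [338. 238.]
top small_bottle_mid 0.64 [0.559 0.131 0.029] [226. 184.]
top jar_mid 0.96 [ 0.369 -0.016  0.032] [288. 263.]
top jar_mid 0.66 [0.461 0.007 0.026] [278. 224.]
top jar_mid 0.44 [ 0.544 -0.118  0.039] [330. 189.]
top dropper_mid 0.46 [ 0.545 -0.12   0.036] [330. 188.]
top carton_mid 0.89 [0.49  0.219 0.034] [189. 212.]
top carton_mid 0.7 [0.327 0.108 0.035] [234. 281.]
top carton_mid 0.67 [0.426 0.132 0.036] [225. 239.]
top tray3 0.92 [ 0.495  0.343 -0.003] [143. 212.]
top tray3 0.72 [ 0.49  -0.319 -0.   ] [411. 212.]
top tray3 0.44 [0.423 0.132 0.034] [225. 240.]
top tray2 0.92 [ 0.495  0.343 -0.003] [143. 212.]
top tray2 0.72 [ 0.49  -0.319 -0.   ] [411. 212.]
top tray2 0.44 [0.423 0.132 0.034] [225. 240.]
top flat_box 0.59 [0.675 0.123 0.   ] [231. 141.]
top tape_roll 0.94 [ 0.679 -0.138 -0.005] [335. 139.]
top tape_roll 0.22 [ 0.489 -0.317 -0.002] [410. 212.]
top steel_bowl 0.78 [0.62  0.003 0.   ] [279. 162.]
top steel_bowl 0.59 [ 0.674  0.122 -0.   ] [232. 142.]
top steel_bowl 0.55 [ 0.68  -0.141 -0.005] [336. 138.]
0.6 [[-0.915  0.404  0.     0.263]
 [ 0.404  0.915 -0.     0.595]
 [-0.     0.    -1.     0.239]
 [ 0.     0.     0.     1.   ]] 0.008
{'fx': 325.19226210127806, 'fy': 325.19226210127806, 'cx': 275.7270885703839, 'cy': 211.27865638954304, 'T_tool_cam': array([[ 0.001,  0.965,  0.262,  0.066],
       [ 1.   , -0.   , -0.   , -0.001],
       [-0.   ,  0.262, -0.965, -0.135],
       [ 0.   ,  0.   ,  0.   ,  1.   ]])}
```

```bash
python3 -c "
import cv2
a=cv2.imread('pics/top.png');cv2.imwrite('pics/topc.png',cv2.resize(a[100:310,100:460],None,fx=2.2,fy=2.2,interpolation=cv2.INTER_CUBIC))"
```

```text
(no output)
```

View pics/scene.png

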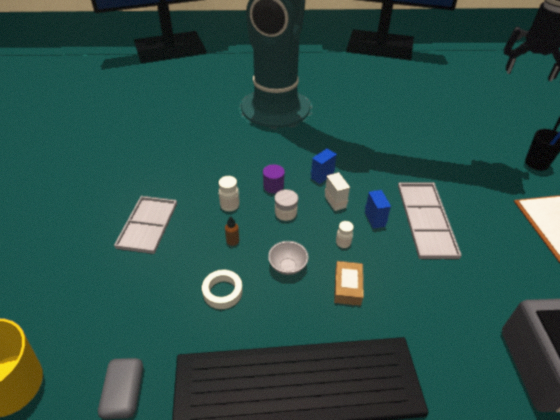

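View pics/topc.png

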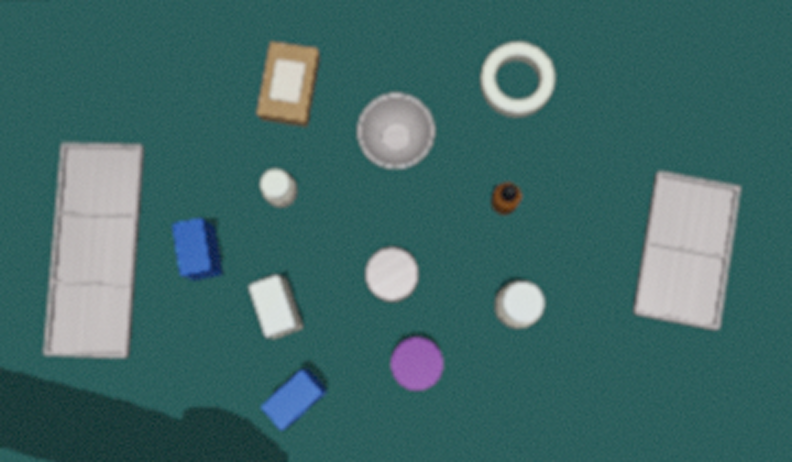

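The candidates, in crop px of topc.png:
- **Jar:** the white one with the grey lid at (392,274), against the purple look-alike at (417,363). I choose the white one.
- **Carton:** the white one at (275,306), against the blue look-alikes at (196,247) and (293,399). I choose the white one.
- **Large bottle:** (522,303), against the small bottle at (276,187). The larger is the one at (522,303).
- **Dropper:** (507,197).
- **Trays:** tray3 is on the left at (93,250) with three compartments, and tray2 is on the right at (688,250).

Next I measure these from the pixels.

```bash
python3 - <<'E'
from h import *
np.set_printoptions(precision=3,suppress=True)
im=cv2.cvtColor(cv2.imread('pics/top.png'),cv2.COLOR_BGR2HSV); i=viewer.camera_info('top'); M=c2w('top')
def bp(u,z):
    d=M[:3,:3]@np.array([(u[0]-i['cx'])/i['fx'],-(u[1]-i['cy'])/i['fy'],-1]); o=M[:3,3]; return o+d*(z-o[2])/d[2]
print('cam',M[:3,3])
m=((im[...,1]<60)&(im[...,2]>110)).astype(np.uint8); m[:100]=0;m[310:]=0;m[:,:100]=0;m[:,460:]=0
n,l,s,c=cv2.connectedComponentsWithStats(m)
for k in range(1,n):
    if s[k,4]<60: continue
    pts=np.argwhere(l==k)[:,::-1].astype(np.float32); r=cv2.minAreaRect(pts); z=.012 if s[k,4]>1500 else .06
    B=np.array([bp(p,z) for p in cv2.boxPoints(r)])[:,:2]; e=B[1]-B[0]; f=B[2]-B[1]
    print(np.array(r[0]).round(1),s[k,4],'ctr',B.mean(0),'e',np.linalg.norm(e),np.degrees(np.arctan2(e[1],e[0])).round(1),'f',np.linalg.norm(f),np.degrees(np.arctan2(f[1],f[0])).round(1))
for nme,u,z in [('jar',(392,274),.052),('large',(523,303),.076),('small',(274,184),.055),('drop',(508,192),.074),('carton',(274,307),.068)]:
    print(nme,bp((np.array(u)+.5)/2.2+100-.5,z))
print(np.degrees(np.arctan2(0.915,.404)))
E
```

```text
cam [ 0.372 -0.017  1.053]
[335. 135.] 679 ctr [ 0.669 -0.131] e 0.08269305462984852 -44.9 f 0.08165166735041345 -137.4
[230.  136.3] 271 ctr [0.669 0.119] e 0.04730021367340341 -8.5 f 0.03457052654293223 -100.5
[279.5 159. ] 1002 ctr [0.613 0.001] e 0.08325579057120383 -90.8 f 0.08225695794214863 179.3
[141.6 213. ] 3743 ctr [0.494 0.341] e 0.24416741755649565 -1.6 f 0.09792328755347596 -94.9
[225.5 184.5] 230 ctr [0.552 0.128] e 0.035512182211627406 -90.6 f 0.04059912015728761 -179.5
[412.4 213.4] 2665 ctr [ 0.486 -0.319] e 0.1662151032053629 -11.6 f 0.09618863177187337 -100.2
[277.5 224. ] 483 ctr [0.458 0.007] e 0.05345658457068623 -90.5 f 0.055632495419975905 179.4
[224.2 239.2] 456 ctr [0.424 0.13 ] e 0.04025918021662768 -71.9 f 0.06454753296534713 -161.1
[336.5 238. ] 386 ctr [ 0.425 -0.129] e 0.05077816705434734 -45.8 f 0.046611024382453396 -136.1
jar [0.458 0.006 0.052]
large [ 0.425 -0.129  0.076]
small [0.556 0.132 0.055]
drop [ 0.541 -0.117  0.074]
carton [0.423 0.129 0.068]
66.1771005074706
```

```bash
P='[-0.336,-0.360,0.02]'; python3 -m crank '{"xyz":[[-0.336,-0.360,0.02],[-0.336,-0.360,0.02],[-0.336,-0.360,0.02],[-0.336,-0.360,0.02],[-0.336,-0.360,0.02],[-0.336,-0.360,0.02],[-0.336,-0.360,0.02],[-0.336,-0.360,0.02],[-0.336,-0.360,0.02],[-0.336,-0.360,0.02],[-0.336,-0.360,0.02],[-0.336,-0.360,0.02]],"spin":[-44,-44,-44,-44,-44,-44,-44,-44,-44,-44,-44,-44],"gripper":[0.06,0.06,0.06,0.06,0.06,0.06,0.06,0.06,0.06,0.06,0.06,0.06]}'
cat > look.py <<'E'
import sys; from h import *
np.set_printoptions(precision=3,suppress=True)
T=tool(); im=snap('wrist',sys.argv[1]); M=c2w('wrist',T)
print('tcp',T[:3,3],'ydir',np.degrees(np.arctan2(T[1,1],T[0,1])).round(1),'t',observe()['time_s'])
for n in sys.argv[2:]:
    for d in spotter.mark_of(n,'wrist')[:4]:
        p=w(d['location'],M); print(n,round(d['conf'],2),p,px('wrist',p,M).round())
E
python3 look.py w1.png carton_mid jar_mid
```

```text
time_s: 1.8
ee_pos: [0.4248, 0.1289, 0.2195]
ee_rot: [0.0, -0.174, 0.985, 0.0]
ft_force: [-0.1, 0.6, 0.0]
gripper_width: 0.702
finger_force: 0.0
tcp [0.425 0.129 0.22 ] ydir 110.0 t 1.85
carton_mid 0.91 [0.489 0.214 0.034] [329. 271.]
carton_mid 0.84 [0.33  0.106 0.035] [287.  95.]
carton_mid 0.61 [ 0.43  -0.131  0.037] [ 59. 123.]
jar_mid 0.76 [0.462 0.004 0.024] [156. 183.]
jar_mid 0.72 [ 0.367 -0.017  0.027] [163.  93.]
```

View pics/w1.png

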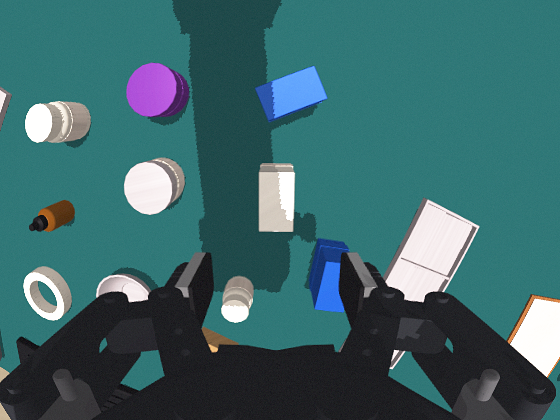

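w1.png shows the white carton at (277,198) with its long side along the image rows, so the gripper is aligned with it. The blue look-alikes are at (292,93) and (331,275).

```bash
cat >> h.py <<'E'
def bpw(u,z,T=None):
    i=viewer.camera_info('wrist'); M=c2w('wrist',T); v=np.array([u[0]-i['cx'],u[1]-i['cy']])/i['fx']; th=np.hypot(*v)
    s=np.sin(th)/max(th,1e-9)*v; d=M[:3,:3]@np.array([s[0],-s[1],-np.cos(th)]); o=M[:3,3]; return o+d*(z-o[2])/d[2]
E
python3 - <<'E'
from h import *
np.set_printoptions(precision=4,suppress=True)
for n,u,z in [('carton',(277,202),.068),('c1',(259,231),.068),('c2',(295,231),.068),('c3',(260,173),.068),('c4',(293,173),.068),('jar',(151,188),.052),('large',(39,122),.076),('small',(236,310),.055),('t3a',(427,200),.012),('t3b',(478,228),.012)]:
    p=bpw(u,z); print(n,p,shift(p))
E
```

```text
carton [0.4262 0.1328 0.068 ] [-0.0024  0.0009  0.1514]
c1 [0.458  0.1267 0.068 ] [-0.0302 -0.0158  0.1514]
c2 [0.4463 0.1582 0.068 ] [-0.0302  0.0177  0.1514]
c3 [0.4065 0.1093 0.068 ] [ 0.0242 -0.0143  0.1514]
c4 [0.3963 0.1369 0.068 ] [0.0242 0.0151 0.1514]
jar [0.4595 0.0114 0.052 ] [ 0.0085 -0.1245  0.1673]
large [ 0.4281 -0.1271  0.076 ] [ 0.086  -0.2434  0.1433]
small [0.5569 0.1342 0.055 ] [-0.1255 -0.0432  0.1644]
t3a [0.3748 0.3009 0.012 ] [-0.0126  0.1763  0.2075]
t3b [0.3797 0.3907 0.012 ] [-0.0484  0.2589  0.2075]
```

```bash
python3 -m crank '{"xyz":[[-0.003,0.001,0.05],[-0.003,0.001,0.1],[-0.003,0.001,0.14],[-0.003,0.001,0.17],[-0.003,0.001,0.19],[-0.003,0.001,0.19],[-0.003,0.001,0.19],[-0.003,0.001,0.19],[-0.003,0.001,0.19],[-0.003,0.001,0.19],[-0.003,0.001,0.19],[-0.003,0.001,0.19]],"spin":[0,0,0,0,0,0,0,0,0,0,0,0],"gripper":[0.06,0.06,0.06,0.06,0.06,0.06,0,0,0,0,0,0]}'
python3 -m crank '{"xyz":[[0,0,-0.02],[0,0,-0.05],[0,0,-0.09],[0,0,-0.12],[0,0,-0.12],[0,0,-0.12]],"spin":[0,0,0,0,0,0],"gripper":[0,0,0,0,0,0]}'
python3 - <<'E'
from h import *
T=tool();p=np.array([.573,.335,T[2,3]]);print(shift(p),T[:3,3])
E
```

```text
time_s: 3.15
ee_pos: [0.4279, 0.1322, 0.0306]
ee_rot: [0.001, -0.175, 0.985, 0.0]
ft_force: [-0.6, 0.5, 7.6]
gripper_width: 0.367
finger_force: 60.0
time_s: 3.75
ee_pos: [0.4271, 0.1316, 0.1499]
ee_rot: [0.001, -0.175, 0.985, 0.0]
ft_force: [-0.2, -0.1, -1.0]
gripper_width: 0.366
finger_force: 59.5
[-0.20706079  0.14065385  0.00043783] [0.42713159 0.13157857 0.14994574]
```

```bash
python3 -m crank '{"xyz":[[-0.207,0.141,0],[-0.207,0.141,0],[-0.207,0.141,0],[-0.207,0.141,0],[-0.207,0.141,0],[-0.207,0.141,0],[-0.207,0.141,0],[-0.207,0.141,0],[-0.207,0.141,0]],"spin":[23.5,23.5,23.5,23.5,23.5,23.5,23.5,23.5,23.5],"gripper":[0,0,0,0,0,0,0,0,0]}'
python3 look.py w2.png tray3
```

```text
time_s: 4.65
ee_pos: [0.5722, 0.3335, 0.1488]
ee_rot: [-0.001, 0.03, 1.0, -0.001]
ft_force: [0.3, -0.9, 0.0]
gripper_width: 0.363
finger_force: 59.7
tcp [0.572 0.333 0.149] ydir 86.6 t 4.7
tray3 0.62 [ 0.493  0.341 -0.001] [280. 111.]
```

View pics/w2.png

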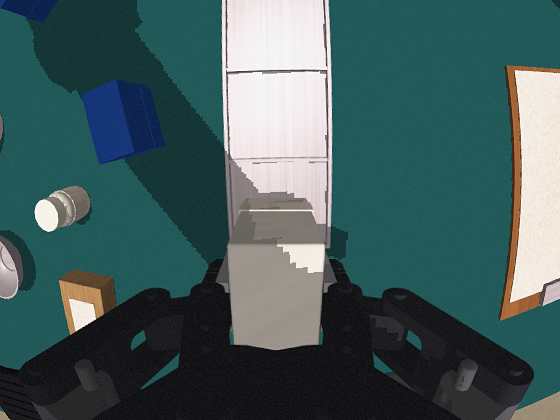

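w2.png shows the carton held above the far compartment. The dividers are at rows 158 and 71, and the tray's side walls are at columns 225–229 and 328.

```bash
python3 - <<'E'
from h import *
np.set_printoptions(precision=4,suppress=True)
pts={k:bpw(u,.012) for k,u in dict(d1l=(229,159),d1r=(328,158),d2l=(227,71),d2r=(327,71)).items()}
for k,p in pts.items(): print(k,p,shift(p))
c=sum(pts.values())/4; a=(pts['d1l']+pts['d1r']-pts['d2l']-pts['d2r'])/2; print(c,np.linalg.norm(a),np.degrees(np.arctan2(a[1],a[0])))
u=a/np.linalg.norm(a)
for d in(-.078,0,.078): print(d,c+d*u, shift(c+d*u))
E
```

```text
d1l [0.5319 0.2964 0.012 ] [ 0.0383 -0.0399  0.1375]
d1r [0.5359 0.3801 0.012 ] [0.0392 0.0438 0.1375]
d2l [0.4571 0.2999 0.012 ] [ 0.1132 -0.041   0.1375]
d2r [0.4619 0.3828 0.012 ] [0.1133 0.0422 0.1375]
[0.4967 0.3398 0.012 ] 0.07452821799405433 -2.3797866962335847
-0.078 [0.4188 0.343  0.012 ] [ 0.154  -0.0001  0.1375]
0 [0.4967 0.3398 0.012 ] [0.076  0.0013 0.1375]
0.078 [0.5746 0.3366 0.012 ] [-0.002   0.0027  0.1375]
```

```bash
python3 -m crank '{"xyz":[[-0.002,0.002,0.04],[-0.002,0.002,0.075],[-0.002,0.002,0.095],[-0.002,0.002,0.108],[-0.002,0.002,0.114],[-0.002,0.002,0.115],[-0.002,0.002,0.115],[-0.002,0.002,0.115],[-0.002,0.002,0.115],[-0.002,0.002,0.115],[-0.002,0.002,0.115]],"spin":[0,0,0,0,0,0,0,0,0,0,0],"gripper":[0,0,0,0,0,0,0,0.05,0.05,0.05,0.05]}'
python3 -m crank '{"xyz":[[0,0,-0.03],[0,0,-0.08],[0,0,-0.13],[0,0,-0.16],[0,0,-0.16]],"spin":[0,0,0,0,0],"gripper":[0.05,0.05,0.05,0.05,0.05]}'
python3 look.py w3.png carton_mid tray3
python3 - <<'E'
from h import *
print(shift([.459,.007,.18]))
E
```

```text
time_s: 5.85
ee_pos: [0.575, 0.3373, 0.0347]
ee_rot: [0.0, 0.029, 1.0, 0.0]
ft_force: [-1.1, -0.1, -0.1]
gripper_width: 0.585
finger_force: 0.0
time_s: 6.35
ee_pos: [0.5776, 0.3387, 0.2006]
ee_rot: [0.004, 0.029, 1.0, 0.003]
ft_force: [-0.5, 0.7, 0.3]
gripper_width: 0.579
finger_force: 0.0
tcp [0.578 0.339 0.201] ydir 86.7 t 6.4
carton_mid 0.86 [0.487 0.212 0.036] [138. 112.]
[ 0.0958571  -0.33598399  0.01395868]
```

```bash
python3 -m crank '{"xyz":[[0.094,-0.334,0],[0.094,-0.334,0],[0.094,-0.334,0],[0.094,-0.334,0],[0.094,-0.334,0],[0.094,-0.334,0],[0.094,-0.334,0],[0.094,-0.334,0],[0.094,-0.334,0],[0.094,-0.334,0]],"spin":[0,0,0,0,0,0,0,0,0,0],"gripper":[0.08,0.08,0.08,0.08,0.08,0.08,0.08,0.08,0.08,0.08]}'
python3 look.py w4.png jar_mid large_bottle_mid small_bottle_mid dropper_mid carton_mid
```

```text
time_s: 7.5
ee_pos: [0.4615, 0.0103, 0.1936]
ee_rot: [-0.001, 0.028, 1.0, 0.0]
ft_force: [-0.1, -0.1, -0.2]
gripper_width: 0.94
finger_force: 0.0
tcp [0.462 0.01  0.194] ydir 86.8 t 7.55
jar_mid 0.94 [ 0.362 -0.02   0.026] [238.  93.]
jar_mid 0.73 [0.463 0.001 0.029] [267. 198.]
jar_mid 0.44 [ 0.681  0.121 -0.001] [369. 350.]
jar_mid 0.3 [ 0.547 -0.122  0.04 ] [155. 285.]
large_bottle_mid 0.64 [ 0.432 -0.132  0.039] [128. 178.]
large_bottle_mid 0.27 [0.571 0.337 0.034] [532. 269.]
small_bottle_mid 0.64 [0.559 0.13  0.026] [391. 278.]
dropper_mid 0.47 [ 0.55  -0.12   0.041] [158. 288.]
carton_mid 0.96 [0.485 0.214 0.033] [467. 210.]
carton_mid 0.95 [0.569 0.337 0.038] [534. 269.]
carton_mid 0.8 [0.331 0.105 0.038] [372.  54.]
```

View pics/w4.png

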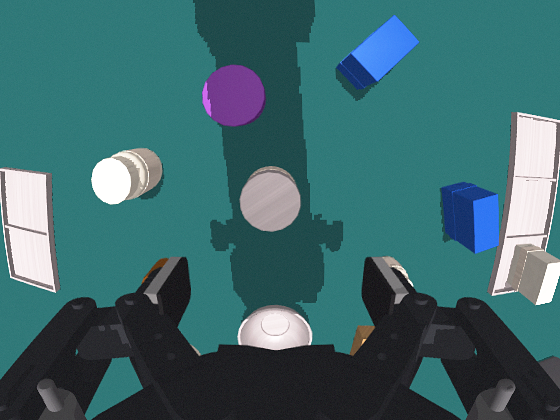

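View pics/w3.png

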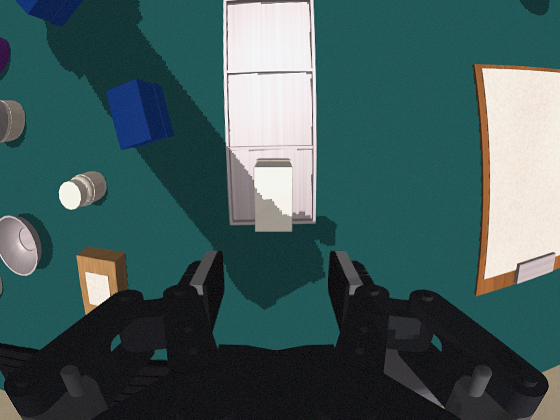

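w3.png shows the carton upright in the far compartment at (274,195). w4.png shows the grey-lidded jar at (270,202), the purple look-alike at (234,95), and the large bottle's cap at (112,181).

```bash
python3 - <<'E'
from h import *
np.set_printoptions(precision=4,suppress=True)
for n,u,z in [('jar',(270.5,202),.052),('large',(112,181),.076),('t2_1',(58,291),.012),('t2_2',(51,174),.012),('t2_d',(53,231),.012)]:
    p=bpw(u,z); print(n,p,shift(p))
E
```

```text
jar [0.4617 0.0049 0.052 ] [-0.0003 -0.005   0.1421]
large [ 0.4289 -0.1301  0.076 ] [ 0.0247 -0.1416  0.1181]
t2_1 [ 0.5749 -0.2877  0.012 ] [-0.1299 -0.2907  0.1821]
t2_2 [ 0.4212 -0.2523  0.012 ] [ 0.0256 -0.2641  0.1821]
t2_d [ 0.4909 -0.2669  0.012 ] [-0.0449 -0.2748  0.1821]
```

```bash
python3 -m crank '{"xyz":[[0,-0.004,0.05],[0,-0.004,0.09],[0,-0.004,0.12],[0,-0.004,0.15],[0,-0.004,0.166],[0,-0.004,0.166],[0,-0.004,0.166],[0,-0.004,0.166],[0,-0.004,0.166],[0,-0.004,0.166],[0,-0.004,0.166]],"spin":[0,0,0,0,0,0,0,0,0,0,0],"gripper":[0.08,0.08,0.08,0.08,0.08,0.08,0.03,0.03,0.03,0.03,0.03]}'
python3 -m crank '{"xyz":[[0,0,-0.02],[0,0,-0.05],[0,0,-0.09],[0,0,-0.12],[0,0,-0.12],[0,0,-0.12]],"spin":[0,0,0,0,0,0],"gripper":[0.03,0.03,0.03,0.03,0.03,0.03]}'
python3 - <<'E'
from h import *
T=tool();print(shift([.418,.344,.148]),T[:3,3],np.degrees(np.arctan2(T[1,1],T[0,1])))
E
```

```text
time_s: 8.9
ee_pos: [0.4623, 0.0054, 0.0296]
ee_rot: [0.001, 0.029, 1.0, 0.0]
ft_force: [-1.6, -0.6, 7.3]
gripper_width: 0.613
finger_force: 62.6
time_s: 9.5
ee_pos: [0.4616, 0.0054, 0.1491]
ee_rot: [0.001, 0.029, 1.0, 0.0]
ft_force: [-0.9, 0.5, -0.8]
gripper_width: 0.612
finger_force: 62.9
[0.06310033 0.3354816  0.00122942] [0.46161333 0.00543276 0.14908191] 86.68853761523856
```

```bash
python3 -m crank '{"xyz":[[0.063,0.335,0],[0.063,0.335,0],[0.063,0.335,0],[0.063,0.335,0],[0.063,0.335,0],[0.063,0.335,0],[0.063,0.335,0],[0.063,0.335,0],[0.063,0.335,0],[0.063,0.335,0]],"spin":[0,0,0,0,0,0,0,0,0,0],"gripper":[0.03,0.03,0.03,0.03,0.03,0.03,0.03,0.03,0.03,0.03]}'
python3 -m crank '{"xyz":[[0,0,0.04],[0,0,0.075],[0,0,0.095],[0,0,0.108],[0,0,0.113],[0,0,0.115],[0,0,0.115],[0,0,0.115],[0,0,0.115],[0,0,0.115],[0,0,0.115]],"spin":[0,0,0,0,0,0,0,0,0,0,0],"gripper":[0.03,0.03,0.03,0.03,0.03,0.03,0.03,0.07,0.07,0.07,0.07]}'
python3 -m crank '{"xyz":[[0,0,-0.03],[0,0,-0.08],[0,0,-0.13],[0,0,-0.16],[0,0,-0.16],[0,0,-0.16]],"spin":[0,0,0,0,0,0],"gripper":[0.07,0.07,0.07,0.07,0.07,0.07]}'
python3 look.py w5.png jar_mid tray3 carton_mid
python3 - <<'E'
from h import *
print(shift([.428,-.130,.19]))
E
```

```text
time_s: 10.5
ee_pos: [0.4177, 0.3413, 0.1471]
ee_rot: [-0.001, 0.03, 1.0, -0.001]
ft_force: [-0.3, -0.2, -1.7]
gripper_width: 0.61
finger_force: 63.1
time_s: 11.6
ee_pos: [0.418, 0.3435, 0.0337]
ee_rot: [0.0, 0.029, 1.0, 0.0]
ft_force: [-0.1, -0.7, 0.3]
gripper_width: 0.821
finger_force: 0.0
time_s: 12.2
ee_pos: [0.4179, 0.3434, 0.1938]
ee_rot: [0.0, 0.029, 1.0, 0.001]
ft_force: [-0.4, -0.4, -0.1]
gripper_width: 0.818
finger_force: 0.0
tcp [0.418 0.343 0.194] ydir 86.7 t 12.25
jar_mid 0.97 [0.419 0.342 0.029] [275. 197.]
tray3 0.94 [ 0.497  0.337 -0.003] [274. 259.]
carton_mid 0.91 [0.572 0.335 0.036] [276. 335.]
carton_mid 0.69 [0.329 0.108 0.034] [ 51. 131.]
carton_mid 0.58 [0.489 0.213 0.034] [156. 270.]
[-0.03829655 -0.47119466  0.00268889]
```

View pics/w5.png

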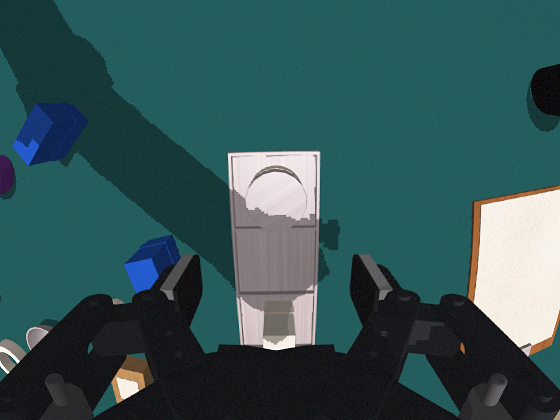

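w5.png shows the jar upright in the near compartment at (276,197), and the middle compartment at (275,262) is free.

```bash
python3 -m crank '{"xyz":[[-0.038,-0.472,0],[-0.038,-0.472,0],[-0.038,-0.472,0],[-0.038,-0.472,0],[-0.038,-0.472,0],[-0.038,-0.472,0],[-0.038,-0.472,0],[-0.038,-0.472,0],[-0.038,-0.472,0],[-0.038,-0.472,0],[-0.038,-0.472,0],[-0.038,-0.472,0]],"spin":[0,0,0,0,0,0,0,0,0,0,0,0],"gripper":[0.075,0.075,0.075,0.075,0.075,0.075,0.075,0.075,0.075,0.075,0.075,0.075]}'
python3 -m crank '{"xyz":[[0,0,0.04],[0,0,0.08],[0,0,0.12],[0,0,0.15],[0,0,0.17],[0,0,0.17],[0,0,0.17],[0,0,0.17],[0,0,0.17],[0,0,0.17],[0,0,0.17]],"spin":[0,0,0,0,0,0,0,0,0,0,0],"gripper":[0.075,0.075,0.075,0.075,0.075,0.075,0.03,0.03,0.03,0.03,0.03]}'
python3 -m crank '{"xyz":[[0,0,-0.02],[0,0,-0.06],[0,0,-0.11],[0,0,-0.15],[0,0,-0.15],[0,0,-0.15]],"spin":[0,0,0,0,0,0],"gripper":[0.03,0.03,0.03,0.03,0.03,0.03]}'
python3 - <<'E'
from h import *
T=tool();print(shift([.4965,.340,.173]),T[:3,3],np.degrees(np.arctan2(T[1,1],T[0,1])))
E
```

```text
time_s: 13.6
ee_pos: [0.4278, -0.1301, 0.1924]
ee_rot: [-0.001, 0.03, 1.0, 0.0]
ft_force: [-0.3, 0.4, -0.5]
gripper_width: 0.881
finger_force: 0.0
time_s: 14.7
ee_pos: [0.4293, -0.1299, 0.0246]
ee_rot: [0.001, 0.029, 1.0, 0.0]
ft_force: [-1.8, 1.7, 8.2]
gripper_width: 0.52
finger_force: 62.0
time_s: 15.3
ee_pos: [0.4288, -0.1297, 0.1742]
ee_rot: [0.002, 0.029, 1.0, 0.0]
ft_force: [-0.7, 0.7, -1.9]
gripper_width: 0.521
finger_force: 61.7
[-0.04057969  0.47285535  0.00173976] [ 0.42881791 -0.12974411  0.17423393] 86.7066940059122
```

```bash
python3 -m crank '{"xyz":[[-0.04,0.473,0],[-0.04,0.473,0],[-0.04,0.473,0],[-0.04,0.473,0],[-0.04,0.473,0],[-0.04,0.473,0],[-0.04,0.473,0],[-0.04,0.473,0],[-0.04,0.473,0],[-0.04,0.473,0],[-0.04,0.473,0],[-0.04,0.473,0]],"spin":[0,0,0,0,0,0,0,0,0,0,0,0],"gripper":[0.03,0.03,0.03,0.03,0.03,0.03,0.03,0.03,0.03,0.03,0.03,0.03]}'
python3 -m crank '{"xyz":[[0,0,0.045],[0,0,0.09],[0,0,0.12],[0,0,0.135],[0,0,0.143],[0,0,0.146],[0,0,0.146],[0,0,0.146],[0,0,0.146],[0,0,0.146],[0,0,0.146]],"spin":[0,0,0,0,0,0,0,0,0,0,0],"gripper":[0.03,0.03,0.03,0.03,0.03,0.03,0.03,0.065,0.065,0.065,0.065]}'
python3 -m crank '{"xyz":[[0,0,-0.03],[0,0,-0.08],[0,0,-0.13],[0,0,-0.165],[0,0,-0.165],[0,0,-0.165]],"spin":[0,0,0,0,0,0],"gripper":[0.065,0.065,0.065,0.065,0.065,0.065]}'
python3 look.py w6.png large_bottle_mid small_bottle_mid
python3 - <<'E'
from h import *
print(shift([.557,.132,.192]))
E
```

```text
time_s: 16.5
ee_pos: [0.4945, 0.3389, 0.1708]
ee_rot: [-0.002, 0.029, 1.0, -0.002]
ft_force: [0.3, -0.6, -1.5]
gripper_width: 0.52
finger_force: 61.8
time_s: 17.6
ee_pos: [0.496, 0.3401, 0.0278]
ee_rot: [0.0, 0.029, 1.0, 0.0]
ft_force: [-0.0, 0.9, 0.5]
gripper_width: 0.757
finger_force: 0.0
time_s: 18.2
ee_pos: [0.4959, 0.34, 0.1932]
ee_rot: [0.001, 0.029, 1.0, 0.001]
ft_force: [-0.6, -0.2, 0.1]
gripper_width: 0.761
finger_force: 0.0
tcp [0.496 0.34  0.193] ydir 86.7 t 18.25
large_bottle_mid 0.65 [0.499 0.343 0.042] [279. 202.]
small_bottle_mid 0.85 [0.558 0.127 0.022] [ 95. 259.]
[-0.07403103 -0.20322515 -0.00112766]
```

View pics/w6.png

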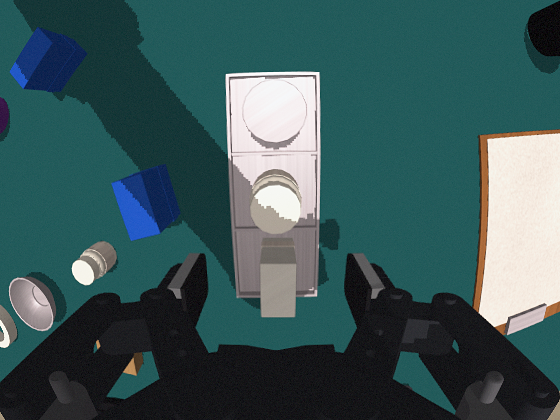

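w6.png shows the large bottle upright in the middle at (275,205), between the jar at (275,110) and the carton at (278,280). The small bottle is at (93,263).

```bash
python3 -m crank '{"xyz":[[-0.074,-0.205,0],[-0.074,-0.205,0],[-0.074,-0.205,0],[-0.074,-0.205,0],[-0.074,-0.205,0],[-0.074,-0.205,0],[-0.074,-0.205,0],[-0.074,-0.205,0]],"spin":[0,0,0,0,0,0,0,0],"gripper":[0.06,0.06,0.06,0.06,0.06,0.06,0.06,0.06]}'
python3 look.py w7.png small_bottle_mid
```

```text
time_s: 19.15
ee_pos: [0.557, 0.1326, 0.1914]
ee_rot: [-0.001, 0.028, 1.0, 0.0]
ft_force: [0.3, -0.4, -0.3]
gripper_width: 0.703
finger_force: 0.0
tcp [0.557 0.133 0.191] ydir 86.8 t 19.2
small_bottle_mid 0.6 [0.56  0.13  0.025] [274. 199.]
```

View pics/w7.png

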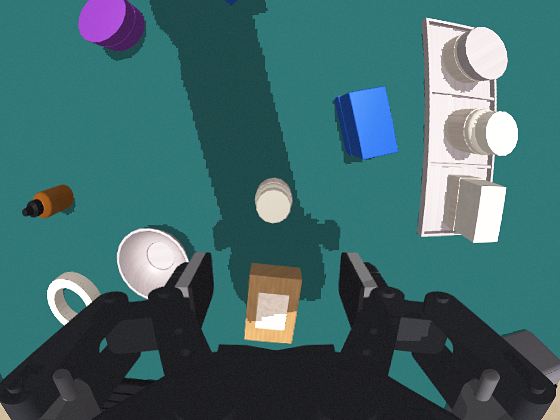

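w7.png shows the small bottle centred under the gripper, with its cap at (273,205). The flat box at (273,302) and the bowl at (155,263) are clear of the fingers.

```bash
python3 -m crank '{"xyz":[[-0.001,-0.001,0.04],[-0.001,-0.001,0.08],[-0.001,-0.001,0.12],[-0.001,-0.001,0.155],[-0.001,-0.001,0.176],[-0.001,-0.001,0.176],[-0.001,-0.001,0.176],[-0.001,-0.001,0.176],[-0.001,-0.001,0.176],[-0.001,-0.001,0.176],[-0.001,-0.001,0.176]],"spin":[0,0,0,0,0,0,0,0,0,0,0],"gripper":[0.06,0.06,0.06,0.06,0.06,0.06,0.015,0.015,0.015,0.015,0.015]}'
python3 -m crank '{"xyz":[[0,0,-0.02],[0,0,-0.06],[0,0,-0.11],[0,0,-0.15],[0,0,-0.15],[0,0,-0.15]],"spin":[0,0,0,0,0,0],"gripper":[0.015,0.015,0.015,0.015,0.015,0.015]}'
python3 - <<'E'
from h import *
T=tool();print(shift([.4505,-.313,.166]),T[:3,3],np.degrees(np.arctan2(T[1,1],T[0,1])))
E
```

```text
time_s: 20.35
ee_pos: [0.5599, 0.1303, 0.018]
ee_rot: [0.001, 0.029, 1.0, 0.001]
ft_force: [-0.6, -0.1, 7.5]
gripper_width: 0.375
finger_force: 60.0
time_s: 20.95
ee_pos: [0.559, 0.1299, 0.1675]
ee_rot: [0.001, 0.029, 1.0, 0.001]
ft_force: [-0.5, 0.0, -1.3]
gripper_width: 0.379
finger_force: 59.6
[ 0.0826692  -0.44849056  0.00072667] [0.55900237 0.12994854 0.16752734] 86.67991961511349
```

```bash
python3 -m crank '{"xyz":[[0.083,-0.448,0],[0.083,-0.448,0],[0.083,-0.448,0],[0.083,-0.448,0],[0.083,-0.448,0],[0.083,-0.448,0],[0.083,-0.448,0],[0.083,-0.448,0],[0.083,-0.448,0],[0.083,-0.448,0],[0.083,-0.448,0],[0.083,-0.448,0]],"spin":[6,6,6,6,6,6,6,6,6,6,6,6],"gripper":[0.015,0.015,0.015,0.015,0.015,0.015,0.015,0.015,0.015,0.015,0.015,0.015]}'
python3 look.py w8.png tray2 dropper_mid
```

```text
time_s: 22.15
ee_pos: [0.4496, -0.311, 0.1649]
ee_rot: [-0.001, 0.081, 0.997, 0.001]
ft_force: [0.7, 0.6, -1.1]
gripper_width: 0.377
finger_force: 59.7
tcp [ 0.45  -0.311  0.165] ydir 80.7 t 22.2
tray2 0.96 [ 0.484 -0.319 -0.002] [273. 231.]
dropper_mid 0.88 [ 0.544 -0.118  0.039] [477. 266.]
```

View pics/w8.png

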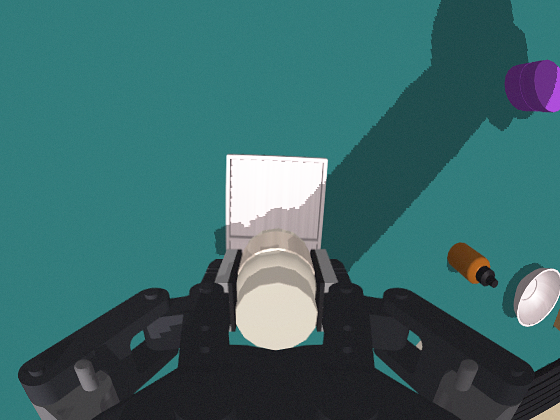

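w8.png shows the bottle held over the near half of tray2. The near rim corners are at (227,155) and (327,159), and the divider is near row 237.

```bash
python3 - <<'E'
from h import *
np.set_printoptions(precision=4,suppress=True)
P={}
for k,u in dict(a=(227,155),b=(327.5,159),dl=(231,238),dr=(322,236)).items():
    p=P[k]=bpw(u,.012); print(k,p,shift(p))
print((P['dl']+P['dr'])/2,(P['a']+P['b'])/2)
E
```

```text
a [ 0.4037 -0.3476  0.012 ] [ 0.0402 -0.0441  0.1537]
b [ 0.4215 -0.2593  0.012 ] [0.0366 0.046  0.1538]
dl [ 0.4813 -0.359   0.012 ] [-0.0383 -0.0429  0.1537]
dr [ 0.4931 -0.2733  0.012 ] [-0.0363  0.0435  0.1538]
[ 0.4872 -0.3162  0.012 ] [ 0.4126 -0.3034  0.012 ]
```

```bash
python3 -m crank '{"xyz":[[0,0,0.045],[0,0,0.09],[0,0,0.12],[0,0,0.135],[0,0,0.143],[0,0,0.146],[0,0,0.146],[0,0,0.146],[0,0,0.146],[0,0,0.146],[0,0,0.146]],"spin":[0,0,0,0,0,0,0,0,0,0,0],"gripper":[0.015,0.015,0.015,0.015,0.015,0.015,0.015,0.048,0.048,0.048,0.048]}'
python3 -m crank '{"xyz":[[0,0,-0.03],[0,0,-0.08],[0,0,-0.13],[0,0,-0.17],[0,0,-0.17],[0,0,-0.17]],"spin":[0,0,0,0,0,0],"gripper":[0.048,0.048,0.048,0.055,0.055,0.055]}'
python3 look.py w9.png small_bottle_mid dropper_mid
python3 - <<'E'
from h import *
print(shift([.544,-.118,.19]))
E
```

```text
time_s: 23.4
ee_pos: [0.4501, -0.3128, 0.0206]
ee_rot: [0.0, 0.081, 0.997, -0.0]
ft_force: [1.4, 0.2, -0.3]
gripper_width: 0.563
finger_force: 0.0
time_s: 24.0
ee_pos: [0.4503, -0.3127, 0.1912]
ee_rot: [0.001, 0.081, 0.997, -0.0]
ft_force: [-0.5, 0.2, -0.8]
gripper_width: 0.643
finger_force: 0.0
tcp [ 0.45  -0.313  0.191] ydir 80.7 t 24.05
small_bottle_mid 0.59 [ 0.449 -0.314  0.027] [275. 195.]
dropper_mid 0.93 [ 0.545 -0.118  0.039] [466. 255.]
dropper_mid 0.58 [ 0.686 -0.134  0.001] [433. 339.]
[-0.062255    0.20685599 -0.00110694]
```

```bash
python3 -m crank '{"xyz":[[-0.062,0.207,0],[-0.062,0.207,0],[-0.062,0.207,0],[-0.062,0.207,0],[-0.062,0.207,0],[-0.062,0.207,0],[-0.062,0.207,0],[-0.062,0.207,0]],"spin":[0,0,0,0,0,0,0,0],"gripper":[0.055,0.055,0.055,0.055,0.055,0.055,0.055,0.055]}'
python3 -m crank '{"xyz":[[0,0,0.04],[0,0,0.08],[0,0,0.12],[0,0,0.15],[0,0,0.168],[0,0,0.168],[0,0,0.168],[0,0,0.168],[0,0,0.168],[0,0,0.168],[0,0,0.168]],"spin":[0,0,0,0,0,0,0,0,0,0,0],"gripper":[0.055,0.055,0.055,0.055,0.055,0.055,0.01,0.01,0.01,0.01,0.01]}'
python3 -m crank '{"xyz":[[0,0,-0.02],[0,0,-0.06],[0,0,-0.11],[0,0,-0.15],[0,0,-0.15],[0,0,-0.15]],"spin":[0,0,0,0,0,0],"gripper":[0.01,0.01,0.01,0.01,0.01,0.01]}'
python3 - <<'E'
from h import *
T=tool();print(shift([.525,-.324,.172]),T[:3,3],np.degrees(np.arctan2(T[1,1],T[0,1])))
E
```

```text
time_s: 24.95
ee_pos: [0.5435, -0.1207, 0.1898]
ee_rot: [-0.001, 0.083, 0.997, -0.0]
ft_force: [0.0, 0.2, 1.4]
gripper_width: 0.646
finger_force: 0.0
time_s: 26.05
ee_pos: [0.5456, -0.1191, 0.0238]
ee_rot: [0.001, 0.081, 0.997, -0.0]
ft_force: [-0.6, -1.4, 6.9]
gripper_width: 0.335
finger_force: 59.6
time_s: 26.65
ee_pos: [0.545, -0.118, 0.1734]
ee_rot: [0.001, 0.081, 0.997, 0.0]
ft_force: [0.6, -0.2, -0.5]
gripper_width: 0.337
finger_force: 59.2
[-0.0135379  -0.20649827  0.00120192] [ 0.54498837 -0.11802711  0.17337417] 80.7054499979044
```

```bash
python3 -m crank '{"xyz":[[-0.014,-0.206,0],[-0.014,-0.206,0],[-0.014,-0.206,0],[-0.014,-0.206,0],[-0.014,-0.206,0],[-0.014,-0.206,0],[-0.014,-0.206,0],[-0.014,-0.206,0]],"spin":[0,0,0,0,0,0,0,0],"gripper":[0.01,0.01,0.01,0.01,0.01,0.01,0.01,0.01]}'
python3 -m crank '{"xyz":[[0,0,0.045],[0,0,0.09],[0,0,0.12],[0,0,0.135],[0,0,0.143],[0,0,0.146],[0,0,0.146],[0,0,0.146],[0,0,0.146],[0,0,0.146],[0,0,0.146]],"spin":[0,0,0,0,0,0,0,0,0,0,0],"gripper":[0.01,0.01,0.01,0.01,0.01,0.01,0.01,0.045,0.045,0.045,0.045]}'
python3 -m crank '{"xyz":[[0,0,-0.03],[0,0,-0.08],[0,0,-0.13],[0,0,-0.18],[0,0,-0.2],[0,0,-0.2],[0,0,-0.2]],"spin":[0,0,0,0,0,0,0],"gripper":[0.045,0.045,0.045,0.05,0.05,0.05,0.05]}'
python3 look.py w10.png dropper_mid small_bottle_mid tray2
python3 - <<'E'
from h import *
np.set_printoptions(precision=3,suppress=True)
snap('scene','scene2.png'); M=c2w('scene')
for n in ['flat_box','tape_roll','steel_bowl','jar_mid','large_bottle_mid','carton_mid']:
    for d in spotter.mark_of(n,'scene')[:3]: print(n,round(d['conf'],2),w(d['location'],M))
a=cv2.imread('pics/w10.png');b=cv2.imread('pics/scene2.png')[130:310,100:470]
b=cv2.resize(b,(400,195)); cv2.imwrite('pics/fin.png',np.hstack([cv2.resize(a,(400,300)),cv2.copyMakeBorder(b,0,105,0,0,0)]))
E
```

```text
time_s: 27.45
ee_pos: [0.5255, -0.3214, 0.1714]
ee_rot: [-0.001, 0.08, 0.997, 0.001]
ft_force: [0.2, 0.1, -0.5]
gripper_width: 0.331
finger_force: 59.4
time_s: 28.55
ee_pos: [0.5253, -0.3242, 0.0267]
ee_rot: [0.0, 0.081, 0.997, -0.0]
ft_force: [-0.2, -0.8, -0.7]
gripper_width: 0.525
finger_force: 0.0
time_s: 29.25
ee_pos: [0.5249, -0.3238, 0.2263]
ee_rot: [0.0, 0.081, 0.997, 0.0]
ft_force: [-1.0, 0.4, -0.6]
gripper_width: 0.586
finger_force: 0.0
tcp [ 0.525 -0.324  0.226] ydir 80.7 t 29.3
dropper_mid 0.75 [ 0.527 -0.325  0.041] [276. 194.]
small_bottle_mid 0.67 [ 0.448 -0.314  0.029] [274. 115.]
tray2 0.61 [ 0.485 -0.318 -0.004] [275. 149.]
flat_box 0.63 [ 0.682  0.122 -0.002]
tape_roll 0.93 [ 0.685 -0.14  -0.004]
tape_roll 0.49 [ 0.454 -0.312  0.03 ]
steel_bowl 0.97 [ 0.625  0.004 -0.001]
steel_bowl 0.26 [ 0.53  -0.328  0.046]
jar_mid 0.89 [ 0.37  -0.023  0.023]
jar_mid 0.57 [0.421 0.345 0.03 ]
large_bottle_mid 0.68 [0.5   0.34  0.046]
carton_mid 0.87 [0.49  0.218 0.035]
carton_mid 0.8 [0.575 0.336 0.036]
carton_mid 0.74 [0.335 0.111 0.036]
```

View pics/fin.png

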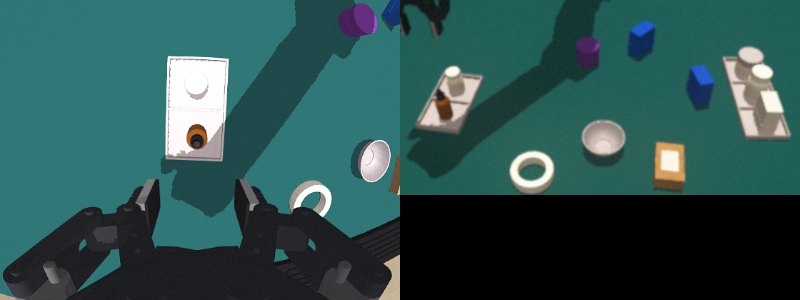

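The final picture shows all five items upright in their compartments. Tray2 holds the small bottle (196,82) and the dropper (197,137), and tray3 holds the jar, large bottle and carton at the right. The flat box, tape roll, bowl and look-alikes are undisturbed, and the gripper is clear.

```bash
python3 -c "
from plant import sign_off; print(sign_off())"
```

```text
the job is handed in; nothing more can be done
None
```

Both kits are made up and the job was handed in at about 29 s on the robot's clock; the last pictures show all five items standing upright in their compartments and the flat box, tape roll and bowl where they were, but the sign-off gave no verdict.

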